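# Build a one-tier kiln shelf and set a beaker on it

## Task

Build one tier of kiln shelving on the base slab: stand the tall round prop centred on the round footing and the tall square prop centred on the square footing, then lay the shelf strip level across the two props, centred on both so that it overhangs evenly, and finally stand the beaker upright in the middle of the strip. Leave the two short props and the glaze jar where they are, and let go of everything at the end.

Things in the scene. Friction and masses are not known exactly. Their poses are not given: they have to be found in the camera images.
- base_slab: fixed brown-grey ceramic kiln slab lying on the table, 110 x 240 mm, 15 mm thick; origin at the centre of its underside, z up, its y axis along the 240 mm side; carries the two footings; its place and yaw vary
- round_footing: fixed pale round disc on the base slab, 54 mm in diameter, 8 mm thick, its top 23 mm above the table; origin at the centre of its underside; the two footings' centres are 110 to 125 mm apart, roughly along the slab's y axis, and either may be on either side
- square_footing: fixed pale square tile on the base slab, 54 x 54 mm, 8 mm thick, its top 23 mm above the table; origin at the centre of its underside, z up, x and y along its sides
- tall_round_prop: loose buff ceramic kiln prop, an upright cylinder 34 mm in diameter and 70 mm tall with a dark dot on top, about 110 g; origin at the centre of its underside, z up along its height
- tall_square_prop: loose buff ceramic kiln prop, an upright square post 34 x 34 mm and 70 mm tall with a dark dot on top, about 110 g; origin at the centre of its underside, z up, x and y square to its sides
- shelf_strip: loose brown-grey ceramic kiln shelf strip lying flat, 180 x 60 mm, 12 mm thick, about 280 g (0.8 to 1.2 times that); origin at the centre of its underside (so when it lies on the tall props, 93 mm above the table), z up, x along the 180 mm length, y along the 60 mm width
- beaker: loose terracotta beaker, open at the top, straight-sided, 50 mm in outer diameter, 70 mm tall, wall 4 mm, standing upright, about 120 g (0.8 to 1.3 times that); origin at the centre of its underside, z up
- short_round_prop: bystander: loose buff kiln prop like the tall round one (34 mm in diameter) but only 38 mm tall; origin at the centre of its underside; leave it alone
- short_square_prop: bystander: loose buff kiln prop like the tall square one (34 x 34 mm) but only 38 mm tall; origin at the centre of its underside; leave it alone
- glaze_jar: bystander: loose closed grey jar with a white cap, 54 mm in diameter, 75 mm tall; origin at the centre of its underside; leave it alone

How it is judged:
On the way, in this order (a step that is already met when the one before it is completed fails the run):
1. both tall props stand on their footings, round on round and square on square (horizontal distance between tall_round_prop and round_footing below 0.012 m and height (world z) of tall_round_prop between 0.019 and 0.027 m and angle between each of tall_round_prop, tall_square_prop's own z axis and vertical below 0.06 rad and linear speed of each of tall_round_prop, tall_square_prop below 0.02 m/s and horizontal distance between tall_square_prop and square_footing below 0.012 m and height (world z) of tall_square_prop between 0.019 and 0.027 m), for 0.2 s.
2. the shelf strip lies level across both props (all of step 1 and height (world z) of shelf_strip between 0.088 and 0.098 m and angle between shelf_strip's own z axis and vertical below 0.05 rad and linear speed of shelf_strip below 0.02 m/s and y of tall_round_prop in the frame of shelf_strip between -0.015 and 0.015 m and horizontal distance between tall_round_prop and shelf_strip between 0.039 and 0.081 m and y of tall_square_prop in the frame of shelf_strip between -0.015 and 0.015 m and horizontal distance between tall_square_prop and shelf_strip between 0.039 and 0.081 m), for 0.2 s.
At the end, for the whole second after the job is handed in: Tall props upright on their own footings (centres within 12 mm); strip level (0.05 rad) on both, its long centre line within 15 mm of each prop's centre, its own centre 39 to 81 mm from each; beaker upright on the strip within 15 mm of its centre; all at rest (all of step 2 and horizontal distance between beaker and shelf_strip below 0.015 m and z of beaker in the frame of shelf_strip between 0.008 and 0.016 m and angle between beaker's own z axis and vertical below 0.08 rad and linear speed of beaker below 0.02 m/s); the robot touches nothing.
It fails at once if a short prop or the glaze jar is moved more than 20 mm (distance of any of short_round_prop, short_square_prop, glaze_jar from where it was at the start of the episode above 0.02 m).
It also fails if it takes over 128 s, if anything falls off the work surface, if the arm or the gripper's body presses on something with over 40 N, if the wrist force passes 120 N, or if a joint passes its speed limit or range.

## Robot

A 7-joint arm with a two-finger parallel gripper is mounted at the origin on the work surface. World frame = base frame: x ahead of the robot, y to its left, z up, the work surface at z = 0. Lengths are in m, angles in rad, forces in N, time in s.
With the tool pointing down it reaches from about 0.4 to 0.85 m from the base axis. Payload 6.9 kg.
Tool frame: the origin (TCP) lies at the very end of the fingers, on their centre line; the grasp point (between the pads) lies 19 mm behind it; z points along the fingers, x is the direction in which the jaws open and shut, and the axes are right-handed (so a half turn about z gives the same grasp; the last joint's range is limited). The gripper opens to 85 mm and grips with 20 to 120 N. Pads are 22 mm wide; open, the fingers measure 114 mm over their backs; the gripper's body (76 mm by 85 mm) begins 54 mm behind the grasp point. The pads swing forward as they close: fully open they stand 13 mm farther back than shut.
Start: joints at [-1.024, 0.507, -0.238, 1.5, 0.126, 1.149, -0.155], TCP at [0.267, 0.565, 0.231] pointing down, gripper open.
Joint ranges: [-3.08, 3.08], [-0.24, 2.05], [-1.43, 1.35], [0, 2.5], [-1.52, 4.66], [0.17, 1.96], [-2.89, 2.89]. Speed limits (rad/s): [2.39, 2.39, 3.14, 3.14, 3.14, 3.14, 3.14].

## Interface

Orientations are given as [roll, pitch, yaw] about the fixed x, y, z axes, in that order (R = Rz(yaw) Ry(pitch) Rx(roll)).
In Python, from plant import observe, eyes, ticket, nets gives the robot as it stands.
- The arm moves only by the shell command python3 -m creep 'ROWS' [FORCE]. ROWS is JSON, a list that holds one entry, the list of rows, each a list of 7 numbers: the shift along the world's x, y, z in mm, then the turn, a rotation vector about the world's x, y, z in degrees, then the finger opening in mm, from 0 to 85.4. A call has exactly 5 rows; each row is the pose to reach, as a shift and turn from the pose measured when the call began; what a row does not reach only later rows make up. A row lasts 1/12 s, in which the tool goes at most 41.7 mm and 7.16 degrees, less where a joint would pass 70% of its speed; a pose out of reach is approached as far as the arm can. A call with a gripper value outside its range is refused whole. The fingers move at their own pace and stop on an object; FORCE is the grip in N (left out, the last holds). Time passes only in rows, so rows that repeat a pose let the fingers close, or fill a call up. It gives the time, the measured TCP pose, the force and the opening at its end, in the units of the state.
- observe(): the state, without advancing time (a new reading comes with each control period).
- eyes.snapshot(name): name is "scene" or "side" or "wrist"; returns a dict with "color" (480x640x3 uint8, blue, green, red), "z_map" (480x640 float32, m along the optical axis (not along the pixel's ray), 0 where there is no reading), "fx", "fy", "cx", "cy" (pixels), "T" (4x4, takes a point from camera to world coordinates). Camera axes: x right, y down, z forward; pixel columns grow to the right and rows downward; lengths in m; the calibration is good to about 2 mm. A picture is of the moment at which its call begins.
- ticket.close_job(): hands the job in, once; it reports no verdict.
Trained networks look in a picture, given as the dict that the camera call returned (one of the last four; its "shot" number tells which), for a name from the list of things; names that differ only in an ending like _2 or _b are one class to them, and where a whole thing is asked for, a point or a joint stands for the part that bears it (a point fixed in the world has none). Each returns a list of dicts, best first, with "p" (0 to 1); they miss things now and then, are a little off and sometimes report something else, mostly with a low value. They report only what shows in the picture. A call takes as long as a camera call.
- nets.boxes_of(picture, query): "bbox" ([left, top, width, height] in pixels, round what is visible of it).
- nets.spot_point(picture, query): "pixel" ([row, column] in pixels: a listed point, or the origin of a listed thing).
The state is a dict: "time_s": time; "joints": joint angles; "joint_velocities": joint speeds; "joint_torque": joint torques, N m; "tool_pos": TCP position; "tcp_rot": TCP orientation; "wrist_force": force on the tool from outside, world axes, zero at the start; "ft_torque": the same for the moment, N m; "grip_width": finger opening in m.
Only numpy, scipy, OpenCV 4.12 (cv2) and the standard library are available. Lean on these libraries where they do the work, as an engineer would, in place of code of your own. Each camera call takes 0.05 s, during which the arm holds its last target.

## Working session

There is one attempt and no reset: what is moved stays moved. The work goes in short steps, Python scripts to look and compute and a shell command to move; the robot and the scene stay as the last step left them, time stands still between calls to the robot, and variables do not carry over. Pictures are saved under pics/ and viewed, and the job is handed in when it is done.

```bash
ls; mkdir -p pics; cat > h.py <<'E'
import numpy as np, cv2
from plant import observe, eyes, ticket, nets
def px2w(p,u,v,z=None):
    # z: world plane height; else use depth
    T=np.array(p["T"]); d=np.array([(u-p["cx"])/p["fx"],(v-p["cy"])/p["fy"],1.0])
    if z is None:
        return T[:3,:3]@(d*p["z_map"][int(v),int(u)])+T[:3,3]
    w=T[:3,:3]@d; s=(z-T[2,3])/w[2]
    return T[:3,3]+s*w
def cloud(p):
    T=np.array(p["T"]); v,u=np.mgrid[0:480,0:640]; zz=p["z_map"]
    c=np.stack([(u-p["cx"])/p["fx"]*zz,(v-p["cy"])/p["fy"]*zz,zz],-1)
    w=c@T[:3,:3].T+T[:3,3]; w[zz==0]=np.nan
    return w
E
python3 - <<'E'
from h import *
o=observe(); print(o)
names="base_slab round_footing square_footing tall_round_prop tall_square_prop shelf_strip beaker short_round_prop short_square_prop glaze_jar".split()
for c in ["scene","side"]:
    p=eyes.snapshot(c); im=p["color"].copy(); np.savez("pics/%s0.npz"%c,**{k:p[k] for k in ["color","z_map","fx","fy","cx","cy","T"]})
    print(c,np.round(np.array(p["T"]),3).tolist(),p["fx"])
    for n in names:
        b=nets.boxes_of(p,n)
        for q in b[:2]: print(n,np.round(q["bbox"]).tolist(),round(q["p"],2))
    cv2.imwrite("pics/%s0.png"%c,im)
E
```

```text
pics
{'time_s': 0.0, 'joints': array([-1.02451876,  0.5083795 , -0.23755062,  1.50112252,  0.12571849,
        1.14891298, -0.15482263]), 'joint_velocities': array([ 6.62548982e-04, -2.49062876e-03, -1.60672058e-03,  1.17516935e-05,
        1.88679110e-03,  2.24285045e-04, -4.44116277e-04]), 'joint_torque': array([-6.35419146e-04, -6.20584059e+01, -2.18672946e+00, -2.49658817e+01,
        1.27414428e-02,  1.17364037e-02, -1.60007227e-05]), 'tool_pos': array([0.26650115, 0.5647783 , 0.23040827]), 'tcp_rot': array([3.14155819e+00, 1.82833582e-03, 1.13004240e+00]), 'wrist_force': array([-0.52490691,  0.03156698, -0.38990461]), 'ft_torque': array([-0.00744908,  0.04733611,  0.02620435]), 'grip_width': 0.08535291637400834}
scene [[-0.448, 0.757, -0.475, 1.125], [0.894, 0.378, -0.241, 0.31], [-0.003, -0.533, -0.846, 1.104], [0.0, 0.0, 0.0, 1.0]] 555.4818534881729
base_slab [236.0, 243.0, 116.0, 82.0] 0.78
round_footing [260.0, 257.0, 22.0, 22.0] 0.59
square_footing [299.0, 279.0, 34.0, 31.0] 0.67
square_footing [466.0, 241.0, 28.0, 30.0] 0.5
tall_round_prop [438.0, 289.0, 19.0, 25.0] 0.95

[... 402 characters left out ...]
[-0.28, -0.596, 0.752, -0.745], [0.015, -0.786, -0.618, 0.663], [0.0, 0.0, 0.0, 1.0]] 538.7008749453707
base_slab [334.0, 212.0, 98.0, 89.0] 0.97
round_footing [374.0, 261.0, 31.0, 18.0] 0.93
round_footing [398.0, 364.0, 44.0, 62.0] 0.16
square_footing [358.0, 220.0, 32.0, 21.0] 0.63
square_footing [377.0, 260.0, 31.0, 20.0] 0.54
tall_round_prop [285.0, 151.0, 18.0, 32.0] 0.65
tall_square_prop [222.0, 151.0, 22.0, 34.0] 0.78
tall_square_prop [303.0, 422.0, 34.0, 45.0] 0.32
shelf_strip [268.0, 246.0, 43.0, 74.0] 0.59
beaker [399.0, 364.0, 42.0, 60.0] 0.61
short_round_prop [321.0, 355.0, 25.0, 29.0] 0.87
short_square_prop [302.0, 422.0, 34.0, 48.0] 0.69
glaze_jar [252.0, 168.0, 27.0, 39.0] 0.8
```

View pics/scene0.png

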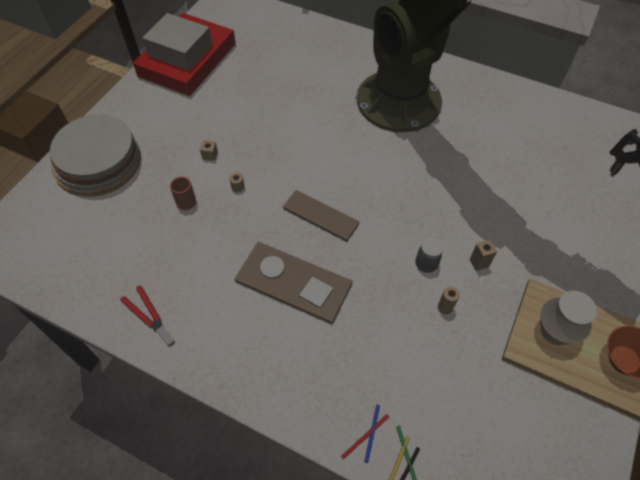

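View pics/side0.png

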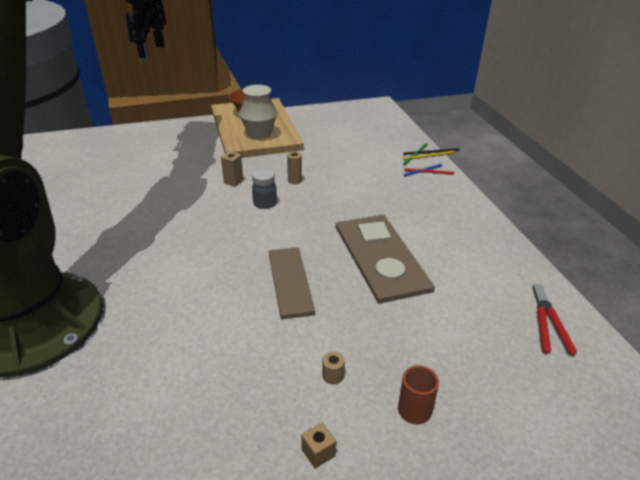

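The scene view shows the tall square prop at (483,255), tall round at (449,300), jar at (429,256), strip at (320,215) and slab at (293,282), with the round footing at (271,267) and the square one at (316,291). The beaker is at (183,193) and the short props at (209,149) and (237,181). Next I measure them using depth.

```bash
cat > m.py <<'E'
from h import *
P={c:dict(np.load("pics/%s0.npz"%c)) for c in ["scene","side"]}
C={c:cloud(P[c]) for c in P}
def reg(c,box,z0,z1,pad=4):
    l,t,w,h=box; W=C[c][t-pad:t+h+pad,l-pad:l+w+pad].reshape(-1,3)
    return W[(W[:,2]>z0)&(W[:,2]<z1)]
def rect(W):
    return cv2.minAreaRect((W[:,:2]*1000).astype(np.float32))
boxes={"scene":dict(slab=([236,243,116,82],.009,.019),tr=([438,289,19,25],.06,.08),ts=([467,239,29,33],.06,.08),strip=([283,190,77,51],.007,.017),beaker=([171,178,26,30],.06,.08),jar=([416,240,29,32],.068,.085),sr=([231,173,15,20],.033,.045),ss=([197,140,22,19],.033,.045)),
"side":dict(slab=([334,212,98,89],.009,.019),tr=([285,151,18,32],.06,.08),ts=([222,151,22,34],.06,.08),strip=([268,246,43,74],.007,.017),beaker=([399,364,42,60],.06,.08),jar=([252,168,27,39],.068,.085),sr=([321,355,25,29],.033,.045),ss=([302,422,34,48],.033,.045))}
for c in boxes:
    for n,(b,z0,z1) in boxes[c].items():
        W=reg(c,b,z0,z1)
        if len(W)<5: print(c,n,len(W)); continue
        r=rect(W); print(c,n,len(W),"zmed",round(float(np.median(W[:,2])),4),"mean",np.round(W[:,:2].mean(0)*1000,1),"rect",np.round(r[0],1),np.round(r[1],1),round(r[2],1))
# footings: bright
for c,bx in dict(scene=dict(rf=[258,255,26,26],sf=[297,277,38,35]),side=dict(rf=[372,255,36,26],sf=[356,218,36,25])).items():
    for n,(l,t,w,h) in bx.items():
        sub=P[c]["color"][t-3:t+h+3,l-3:l+w+3].min(-1)
        m=sub>np.percentile(sub,10)*.5+np.percentile(sub,95)*.5
        v,u=np.nonzero(m); 
        X=np.array([px2w(P[c],a+l-3,b+t-3,.023) for a,b in zip(u,v)])
        r=rect(X); D=C[c][t-3:t+h+3,l-3:l+w+3][m]
        print(c,n,len(X),"z",np.nanmedian(D[:,2]).round(4),np.round(X[:,:2].mean(0)*1000,1),np.round(r[0],1),np.round(r[1],1),round(r[2],1))
E
python3 m.py
```

```text
scene slab 3811 zmed 0.0144 mean [636.9   5.3] rect [587.5   2.4] [207.7 240.8] 1.1
scene tr 216 zmed 0.0688 mean [543.3 327.3] rect [541.6 327.1] [33.1 33.2] 81.8
scene ts 253 zmed 0.0693 mean [403.5 358.5] rect [401.3 359. ] [35.7 38. ] 45.2
scene strip 1566 zmed 0.0114 mean [448.1 -19.4] rect [446.9 -21.7] [152.8 175.2] 31.3
scene beaker 177 zmed 0.0673 mean [ 555.9 -333.8] rect [ 555.9 -334.2] [50.  47.6] 35.5
scene jar 358 zmed 0.0743 mean [456.3 252.2] rect [455.1 252.2] [48.2 46.9] 3.0
scene sr 121 zmed 0.0375 mean [ 460.3 -244.9] rect [ 459.7 -246. ] [32.  32.4] 66.0
scene ss 152 zmed 0.0378 mean [ 404.3 -361.9] rect [ 404.6 -362. ] [37.1 35. ] 14.2
side slab 3694 zmed 0.0148 mean [630.  -16.8] rect [633.2   2.5] [112.2 245. ] 1.1
side tr 133 zmed 0.0689 mean [539.5 321.2] rect [539.5 324.9] [32.1 36.3] 9.1
side ts 181 zmed 0.0688 mean [399.9 353.3] rect [400.3 357.1] [39.2 37.5] 42.6
side strip 2237 zmed 0.0118 mean [444.6 -31.3] rect [445.9 -22.3] [184.8  60.2] 84.7
side beaker 540 zmed 0.068 mean [ 553.6 -337.8] rect [ 554.8 -336.4] [51.2 48.7] 37.2
side jar 254 zmed 0.0744 mean [453.3 247. ] rect [453.8 249.6] [49.2 46.8] 89.4
side sr 354 zmed 0.0377 mean [ 457.9 -248.1] rect [ 458.4 -246.7] [34.2 32.9] 86.8
side ss 666 zmed 0.0378 mean [ 401.6 -365.7] rect [ 402.1 -364.3] [34.4 35. ] 15.8
scene rf 390 z 0.0225 [629.  -52.1] [624.4 -47.1] [52.1 65.9] 42.9
scene sf 587 z 0.0221 [645.5  62.9] [662.3  61.6] [53.1 97.1] 85.1
side rf 432 z 0.0229 [628.3 -53.8] [628.4 -53.4] [51.4 52.5] 74.7
side sf 570 z 0.0222 [645.6  71.1] [646.9  72.5] [82.9 86.9] 75.0
```

```bash
cat >> m.py <<'E'
print("---")
for c in C:
    W=C[c].reshape(-1,3); b=P[c]["color"].reshape(-1,3).min(-1)
    th={}
    for n,(x,y) in dict(rf=(.628,-.053),sf=(.646,.067)).items():
        k=(abs(W[:,0]-x)<.05)&(abs(W[:,1]-y)<.05)&(W[:,2]>.01)
        t=(np.percentile(b[k],10)+np.percentile(b[k],85))/2
        k2=k&(b>t)
        M=k2.reshape(480,640).astype(np.uint8)
        N,L,S,_=cv2.connectedComponentsWithStats(M); i=1+np.argmax(S[1:,4]); v,u=np.nonzero(L==i)
        X=np.array([px2w(P[c],a,bb,.023) for a,bb in zip(u,v)]); r=rect(X)
        print(c,n,len(X),X[:,:2].mean(0)*1000,r)
# strip/ts rect with outlier trimming
for c,n in [("scene","ts"),("side","ts"),("scene","strip")]:
    b,z0,z1=boxes[c][n]; W=reg(c,b,z0,z1,pad=2)
    xy=W[:,:2]; 
    q=xy-np.median(xy,0); k=np.hypot(*q.T)<.1
    r=rect(W[k]); print(c,n,r)
E
python3 m.py | sed -n '/---/,$p'
```

```text
---
scene rf 386 [629.04449091 -52.13381785] ((629.1727294921875, -52.2880859375), (51.5185546875, 50.95840835571289), 68.62177276611328)
scene sf 542 [640.79917981  63.73862686] ((640.4655151367188, 63.46018981933594), (53.11334228515625, 53.19832992553711), 85.1362075805664)
side rf 435 [628.2343044  -53.79502342] ((628.412353515625, -53.35475158691406), (51.4424934387207, 52.48760223388672), 74.7120590209961)
side sf 432 [639.82275415  61.23305162] ((640.0792846679688, 61.38618469238281), (55.99128723144531, 54.08475112915039), 85.0649185180664)
scene ts ((401.32110595703125, 358.9669189453125), (35.67745590209961, 38.01109313964844), 45.21104049682617)
side ts ((400.3249206542969, 357.1281433105469), (39.20997619628906, 37.45268249511719), 42.5933837890625)
scene strip ((472.90087890625, -24.29156494140625), (181.9889678955078, 116.3762435913086), 83.91092681884766)
```

```bash
python3 -m creep '[[[27,-24,0,0,0,0,85],[55,-48,0,0,0,0,85],[82,-72,0,0,0,0,85],[110,-96,0,0,0,0,85],[137,-120,0,0,0,0,85]]]' 40; python3 -m creep '[[[27,-24,-10,0,0,0,85],[55,-48,-20,0,0,0,85],[82,-72,-30,0,0,0,85],[110,-96,-40,0,0,0,85],[137,-120,-50,0,0,0,85]]]'
python3 - <<'E'
from h import *
p=eyes.snapshot("wrist"); cv2.imwrite("pics/w1.png",p["color"]); o=observe(); print(o["tool_pos"],o["tcp_rot"],o["time_s"])
print(nets.spot_point(p,"tall_round_prop")[:2],nets.boxes_of(p,"tall_round_prop")[:2])
W=cloud(p).reshape(-1,3); k=(abs(W[:,0]-.54)<.035)&(abs(W[:,1]-.326)<.035)&(W[:,2]>.06)&(W[:,2]<.08)
print(k.sum(),W[k].mean(0), cv2.minEnclosingCircle((W[k][:,:2]*1000).astype(np.float32)) if k.sum() else 0)
E
```

```text
time_s: 1.52
tool_pos: [0.4049, 0.444, 0.2314]
tcp_rot: [3.141, -0.0, 1.13]
wrist_force: [0.3, 0.6, -0.8]
grip_width: 0.0847
time_s: 1.93
tool_pos: [0.5433, 0.3226, 0.1811]
tcp_rot: [3.141, -0.001, 1.13]
wrist_force: [-0.0, -0.1, -0.3]
grip_width: 0.0846
[0.54940737 0.31383785 0.17856809] [3.13646741 0.00489939 1.12057456] 1.9833
[{'pixel': [202.1, 320.0], 'p': 0.57}] [{'bbox': [295.5, 180.7, 53.3, 67.7], 'p': 0.76}]
2325 [0.53976627 0.32876281 0.06955354] ((540.7618408203125, 328.275146484375), 17.020179748535156)
```

View pics/w1.png

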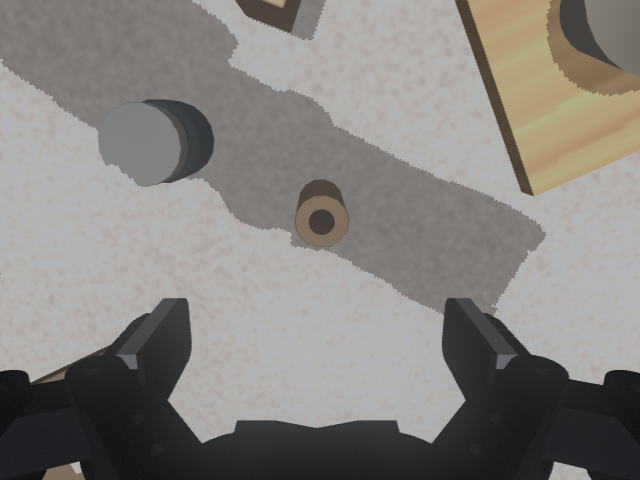

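The wrist view shows the round prop at pixel (321,221), which puts it at about (540,327), and the jar at the upper left is clear of the fingers. Moving above it, then down.

```bash
python3 -m creep '[[[-4,6,-35,0,0,0,85],[-9,13,-70,0,0,0,85],[-9,13,-90,0,0,0,85],[-9,13,-90,0,0,0,85],[-9,13,-90,0,0,0,85]]]'
```

```text
time_s: 2.5
tool_pos: [0.5344, 0.3335, 0.0898]
tcp_rot: [-3.141, 0.004, 1.125]
wrist_force: [1.2, -0.0, 1.1]
grip_width: 0.085
```

```bash
python3 -m creep '[[[6,-6,-15,0,0,0,85],[6,-6,-40,0,0,0,85],[6,-6,-60,0,0,0,85],[6,-6,-60,0,0,0,85],[6,-6,-60,0,0,0,85]]]'; python3 -c "
from h import *
o=observe();print(o['tool_pos'])"
```

```text
time_s: 2.92
tool_pos: [0.5408, 0.3281, 0.0312]
tcp_rot: [3.142, 0.003, 1.125]
wrist_force: [0.2, -0.8, 0.6]
grip_width: 0.085
[0.54084916 0.3280706  0.03115745]
```

```bash
python3 -m creep '[[[0,0,0,0,0,0,30],[0,0,0,0,0,0,30],[0,0,0,0,0,0,30],[0,0,0,0,0,0,30],[0,0,0,0,0,0,30]]]' 40;python3 -m creep '[[[0,0,0,0,0,0,25],[0,0,0,0,0,0,25],[0,0,0,0,0,0,25],[0,0,0,0,0,0,25],[0,0,0,0,0,0,25]]]' 40
```

```text
time_s: 3.33
tool_pos: [0.5414, 0.3283, 0.0323]
tcp_rot: [3.141, 0.002, 1.125]
wrist_force: [-1.4, -0.6, 7.0]
grip_width: 0.0332
time_s: 3.75
tool_pos: [0.5414, 0.3283, 0.0323]
tcp_rot: [3.141, 0.002, 1.125]
wrist_force: [-1.1, 0.3, 1.9]
grip_width: 0.0335
```

```bash
python3 -m creep '[[[0,0,20,0,0,0,25],[5,-20,50,0,0,0,25],[13,-55,70,0,0,0,25],[22,-95,80,0,0,0,25],[31,-135,80,0,0,0,25]]]';python3 -m creep '[[[9,-40,0,0,0,0,25],[18,-79,0,0,0,0,25],[27,-118,0,0,0,0,25],[37,-157,0,0,0,0,25],[42,-180,0,0,0,0,25]]]';python3 -m creep '[[[4,-20,0,0,0,0,25],[10,-40,0,0,0,0,25],[14,-55,0,0,0,0,25],[14,-60,0,0,0,0,25],[14,-60,0,0,0,0,25]]]'
```

```text
time_s: 4.17
tool_pos: [0.5737, 0.1934, 0.1149]
tcp_rot: [3.138, -0.002, 1.127]
wrist_force: [0.9, 0.0, -1.9]
grip_width: 0.0331
time_s: 4.58
tool_pos: [0.6161, 0.0071, 0.1145]
tcp_rot: [3.137, 0.001, 1.122]
wrist_force: [0.2, -0.8, -0.8]
grip_width: 0.0333
time_s: 5.0
tool_pos: [0.6299, -0.0542, 0.1141]
tcp_rot: [3.137, 0.002, 1.12]
wrist_force: [-1.2, 0.5, -0.4]
grip_width: 0.033
```

```bash
python3 -m creep '[[[-1,1,-15,0,0,0,25],[-1,1,-35,0,0,0,25],[-1,1,-50,0,0,0,25],[-1,1,-54,0,0,0,25],[-1,1,-54,0,0,0,25]]]';python3 -m creep '[[[0,0,-1,0,0,0,25],[0,0,-2,0,0,0,25],[0,0,-3,0,0,0,25],[0,0,-4,0,0,0,25],[0,0,-4,0,0,0,25]]]'
```

```text
time_s: 5.42
tool_pos: [0.6278, -0.051, 0.0589]
tcp_rot: [3.14, 0.002, 1.123]
wrist_force: [-0.4, -0.8, -1.0]
grip_width: 0.0331
time_s: 5.83
tool_pos: [0.6281, -0.051, 0.0554]
tcp_rot: [3.139, 0.001, 1.123]
wrist_force: [1.0, 0.0, -0.9]
grip_width: 0.0332
```

```bash
python3 -m creep '[[[0,-1,-1,0,0,0,25],[0,-1,-2,0,0,0,25],[0,-1,-2,0,0,0,25],[0,-1,-2,0,0,0,25],[0,-1,-2,0,0,0,25]]]'
python3 - <<'E'
from h import *
o=observe(); print(o["tool_pos"],o["wrist_force"])
p=eyes.snapshot("side"); cv2.imwrite("pics/s1.png",cv2.resize(p["color"][120:320,280:480],(800,600)))
E
```

```text
time_s: 6.25
tool_pos: [0.6284, -0.0512, 0.0552]
tcp_rot: [3.138, 0.0, 1.123]
wrist_force: [-4.3, 1.9, 12.2]
grip_width: 0.0331
[ 0.62838623 -0.05124183  0.05518257] [-4.28851326  1.91096102 12.22229337]
```

View pics/s1.png

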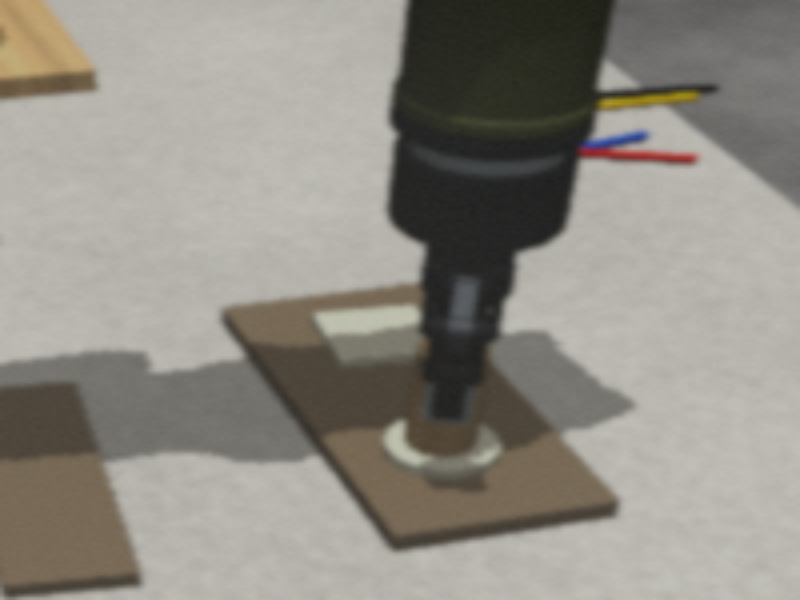

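The prop's base sits on the disc (about (440,440) in the crop), and 12 N of contact confirms it. Releasing, then retreating up.

```bash
python3 -m creep '[[[0,0,0.5,0,0,0,40],[0,0,0.5,0,0,0,60],[0,0,0.5,0,0,0,60],[0,0,0.5,0,0,0,60],[0,0,0.5,0,0,0,60]]]';python3 -m creep '[[[0,0,25,0,0,0,60],[0,0,65,0,0,0,60],[0,0,105,0,0,0,85],[-30,25,125,0,0,0,85],[-60,50,125,0,0,0,85]]]'
python3 - <<'E'
from h import *
for c in ["scene","side"]:
    p=eyes.snapshot(c);W=cloud(p).reshape(-1,3)
    k=(abs(W[:,0]-.628)<.03)&(abs(W[:,1]+.053)<.03)&(W[:,2]>.085)&(W[:,2]<.1)
    if k.sum()>5: print(c,k.sum(),W[k].mean(0),cv2.minEnclosingCircle((W[k][:,:2]*1000).astype(np.float32)))
print(observe()["tool_pos"])
E
```

```text
time_s: 6.72
tool_pos: [0.6283, -0.0514, 0.0555]
tcp_rot: [3.139, 0.0, 1.123]
wrist_force: [0.1, -0.1, -0.6]
grip_width: 0.06
time_s: 7.13
tool_pos: [0.5716, -0.0027, 0.1847]
tcp_rot: [3.13, -0.003, 1.118]
wrist_force: [0.7, 2.5, -0.6]
grip_width: 0.0849
scene 187 [ 0.62975175 -0.05065029  0.09188587] ((629.0363159179688, -51.388526916503906), 17.423810958862305)
side 229 [ 0.6262394  -0.0557416   0.09176072] ((628.8643188476562, -52.61046600341797), 18.702661514282227)
[0.56389916 0.00364258 0.1815477 ]
```

Round prop confirmed at about (629,-52) with its top at 92 mm, about 1 mm off the footing centre. Next the square prop.

```bash
python3 -m creep '[[[-16,35,0,0,0,0,85],[-32,71,0,0,0,-6,85],[-48,106,0,0,0,-12,85],[-64,142,0,0,0,-16,85],[-81,177,0,0,0,-20,85]]]'; python3 -m creep '[[[-16,35,0,0,0,0,85],[-32,70,0,0,0,0,85],[-50,110,0,0,0,0,85],[-60,130,0,0,0,0,85],[-60,130,0,0,0,0,85]]]'
python3 - <<'E'
from h import *
p=eyes.snapshot("wrist"); cv2.imwrite("pics/w2.png",p["color"]); o=observe(); print(o["tool_pos"],o["tcp_rot"],o["joints"])
W=cloud(p).reshape(-1,3); k=(abs(W[:,0]-.40)<.035)&(abs(W[:,1]-.358)<.035)&(W[:,2]>.063)&(W[:,2]<.08)
print(k.sum(),W[k].mean(0), cv2.minAreaRect((W[k][:,:2]*1000).astype(np.float32)) if k.sum() else 0)
E
```

```text
time_s: 7.65
tool_pos: [0.482, 0.1821, 0.1813]
tcp_rot: [-3.141, -0.001, 0.776]
wrist_force: [1.9, 0.1, -0.8]
grip_width: 0.0855
time_s: 8.07
tool_pos: [0.4181, 0.3185, 0.1812]
tcp_rot: [-3.138, -0.002, 0.785]
wrist_force: [0.4, 0.3, 0.1]
grip_width: 0.0849
[0.41992597 0.31523832 0.18101138] [-3.14005302e+00 -6.06733506e-04  7.82172560e-01] [-0.55054857  0.40220783 -0.19789896  1.83757171  0.09560773  0.91055154
 -0.00955302]
3274 [0.40029243 0.36017034 0.06980195] ((400.91473388671875, 360.0274353027344), (33.754554748535156, 33.93990707397461), 44.93755340576172)
```

View pics/w2.png

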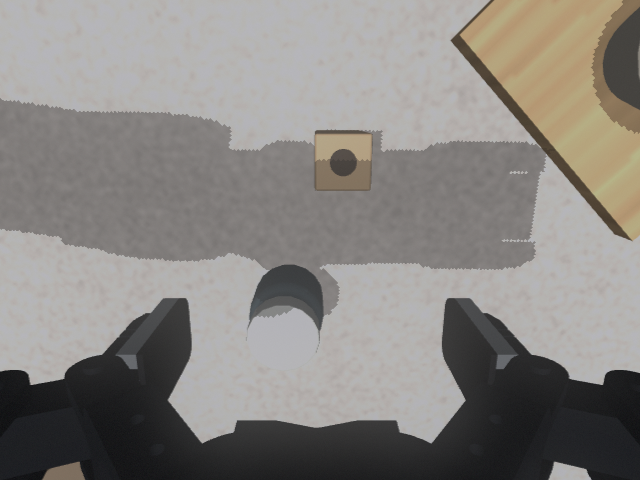

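The square prop at (343,160) lies square to the jaws, at about (400.7,359.3) and yaw 45°. The jar at (284,330) stays clear.

```bash
python3 -m creep '[[[-12,28,0,0,0,0,85],[-19,44,-30,0,0,0,85],[-19,44,-70,0,0,0,85],[-19,44,-85,0,0,0,85],[-19,44,-85,0,0,0,85]]]'; python3 -c "
from h import *
o=observe();print(o['tool_pos'])"
```

```text
time_s: 8.53
tool_pos: [0.3998, 0.3562, 0.0922]
tcp_rot: [-3.141, 0.007, 0.781]
wrist_force: [-1.1, -0.8, 0.0]
grip_width: 0.0851
[0.39980069 0.35622523 0.0921782 ]
```

```bash
python3 -m creep '[[[1,3,-20,0,0,0,85],[1,3,-45,0,0,0,85],[1,3,-60,0,0,0,85],[1,3,-60,0,0,0,85],[1,3,-60,0,0,0,85]]]'; python3 -m creep '[[[0,0,0,0,0,0,30],[0,0,0,0,0,0,25],[0,0,0,0,0,0,25],[0,0,0,0,0,0,25],[0,0,0,0,0,0,25]]]' 40;python3 -m creep '[[[0,0,0,0,0,0,25],[0,0,0,0,0,0,25],[0,0,0,0,0,0,25],[0,0,0,0,0,0,25],[0,0,0,0,0,0,25]]]' 40
```

```text
time_s: 8.95
tool_pos: [0.4017, 0.3584, 0.0327]
tcp_rot: [-3.141, 0.008, 0.78]
wrist_force: [1.0, 0.0, -1.0]
grip_width: 0.085
time_s: 9.37
tool_pos: [0.4021, 0.3587, 0.0336]
tcp_rot: [-3.141, 0.006, 0.78]
wrist_force: [-0.5, -1.0, 6.0]
grip_width: 0.0338
time_s: 9.78
tool_pos: [0.402, 0.3587, 0.0337]
tcp_rot: [-3.141, 0.006, 0.78]
wrist_force: [-0.3, -0.8, 2.0]
grip_width: 0.0334
```

```bash
python3 -m creep '[[[0,0,25,0,0,0,25],[0,0,65,0,0,0,25],[5,0,95,0,0,0,25],[25,-20,105,0,0,0,25],[52,-45,105,0,0,0,25]]]';python3 -m creep '[[[24,-30,0,0,0,-6,25],[48,-60,0,0,0,-13,25],[72,-92,0,0,0,-20,25],[95,-123,0,0,0,-27,25],[119,-154,0,0,0,-34,25]]]';python3 -m creep '[[[24,-30,0,0,0,-6,25],[45,-60,0,0,0,-12,25],[60,-85,0,0,0,-16,25],[66,-94,0,0,0,-16,25],[66,-94,0,0,0,-16,25]]]'; python3 -c "
from h import *
o=observe();print(o['tool_pos'],o['tcp_rot'])"
```

```text
time_s: 10.2
tool_pos: [0.4536, 0.3174, 0.1421]
tcp_rot: [-3.14, 0.0, 0.786]
wrist_force: [0.4, -0.7, -0.5]
grip_width: 0.0336
time_s: 10.62
tool_pos: [0.5732, 0.1616, 0.142]
tcp_rot: [-3.14, 0.001, 0.187]
wrist_force: [0.9, 0.4, -1.2]
grip_width: 0.0337
time_s: 11.03
tool_pos: [0.6403, 0.0632, 0.1413]
tcp_rot: [3.14, 0.0, -0.097]
wrist_force: [-0.1, -0.0, -0.3]
grip_width: 0.0337
[0.64028084 0.06318528 0.14128136] [ 3.14048954e+00  4.22601812e-04 -9.69387775e-02]
```

```bash
python3 -m creep '[[[0,-2,-20,0,0,0,25],[0,-2,-50,0,0,0,25],[0,-2,-75,0,0,0,25],[0,-2,-80,0,0,0,25],[0,-2,-80,0,0,0,25]]]';python3 -m creep '[[[0,0,-1,0,0,0,25],[0,0,-3,0,0,0,25],[0,0,-5,0,0,0,25],[0,0,-6,0,0,0,25],[0,0,-6,0,0,0,25]]]'
```

```text
time_s: 11.45
tool_pos: [0.6382, 0.0628, 0.0594]
tcp_rot: [3.141, 0.005, -0.094]
wrist_force: [-0.2, 0.7, -0.8]
grip_width: 0.0335
time_s: 11.87
tool_pos: [0.639, 0.0637, 0.0566]
tcp_rot: [-3.141, 0.002, -0.094]
wrist_force: [-4.6, 0.4, 12.8]
grip_width: 0.0334
```

```bash
python3 -m creep '[[[0,0,0.5,0,0,0,40],[0,0,0.5,0,0,0,60],[0,0,0.5,0,0,0,60],[0,0,0.5,0,0,0,60],[0,0,0.5,0,0,0,60]]]';python3 -m creep '[[[0,0,25,0,0,0,60],[0,0,65,0,0,0,60],[0,0,105,0,0,0,85],[-30,0,125,0,0,0,85],[-70,0,125,0,0,0,85]]]'; python3 -m creep '[[[-35,-12,0,0,0,0,85],[-65,-24,0,0,0,0,85],[-65,-24,0,0,0,0,85],[-65,-24,0,0,0,0,85],[-65,-24,0,0,0,0,85]]]'
cat > top.py <<'E'
from h import *
for c in ["scene","side","wrist"]:
    p=eyes.snapshot(c);W=cloud(p).reshape(-1,3)
    for n,x,y in [("r",.629,-.052),("s",.6405,.063)]:
        k=(abs(W[:,0]-x)<.03)&(abs(W[:,1]-y)<.03)&(W[:,2]>.085)&(W[:,2]<.1)
        if k.sum()>5: print(c,n,k.sum(),W[k].mean(0).round(4),cv2.minAreaRect((W[k][:,:2]*1000).astype(np.float32)))
    k=(abs(W[:,0]-.446)<.1)&(abs(W[:,1]+.022)<.12)&(W[:,2]>.007)&(W[:,2]<.017)&(W[:,0]<.54)
    if k.sum()>500:print(c,"strip",cv2.minAreaRect((W[k][:,:2]*1000).astype(np.float32)))
    cv2.imwrite("pics/t_%s.png"%c,p["color"])
print(observe()["tool_pos"],observe()["tcp_rot"])
E
python3 top.py
```

```text
time_s: 12.28
tool_pos: [0.639, 0.0636, 0.057]
tcp_rot: [-3.141, 0.002, -0.094]
wrist_force: [0.4, 0.5, 0.3]
grip_width: 0.0597
time_s: 12.7
tool_pos: [0.5734, 0.0637, 0.1865]
tcp_rot: [-3.139, -0.008, -0.095]
wrist_force: [0.4, 0.6, 0.6]
grip_width: 0.085
time_s: 13.12
tool_pos: [0.5092, 0.0399, 0.1868]
tcp_rot: [-3.139, -0.009, -0.095]
wrist_force: [1.2, 0.7, -0.4]
grip_width: 0.0852
scene r 191 [ 0.63   -0.0503  0.092 ] ((630.1466064453125, -51.59283447265625), (33.02070999145508, 32.45233917236328), 28.900360107421875)
scene s 266 [0.6411 0.0662 0.0921] ((639.85205078125, 65.52740478515625), (35.370487213134766, 35.4221076965332), 87.33666229248047)
scene strip ((466.4423522949219, -4.749359130859375), (131.37643432617188, 215.29367065429688), 4.433018684387207)
side r 229 [ 0.6263 -0.0557  0.0918] ((627.7142333984375, -52.98563766479492), (34.59640121459961, 32.865089416503906), 42.835960388183594)
side s 232 [0.6374 0.0601 0.0918] ((638.7149047851562, 63.44108200073242), (37.25168228149414, 34.96476364135742), 84.32878875732422)
side strip ((445.8721618652344, -22.406875610351562), (185.5187225341797, 60.048526763916016), 84.789794921875)
wrist r 352 [ 0.6357 -0.0398  0.0916] ((636.83056640625, -40.62852096557617), (7.010622501373291, 24.295814514160156), 40.85728073120117)
wrist s 3992 [0.6375 0.0671 0.0924] ((638.9232177734375, 66.26675415039062), (34.174686431884766, 35.5912971496582), 85.0460433959961)
wrist strip ((445.917236328125, -20.971588134765625), (180.41830444335938, 60.50103759765625), 84.79637145996094)
[0.50943934 0.04011987 0.18621822] [-3.13896904 -0.00829086 -0.09425282]
```

View pics/t_wrist.png

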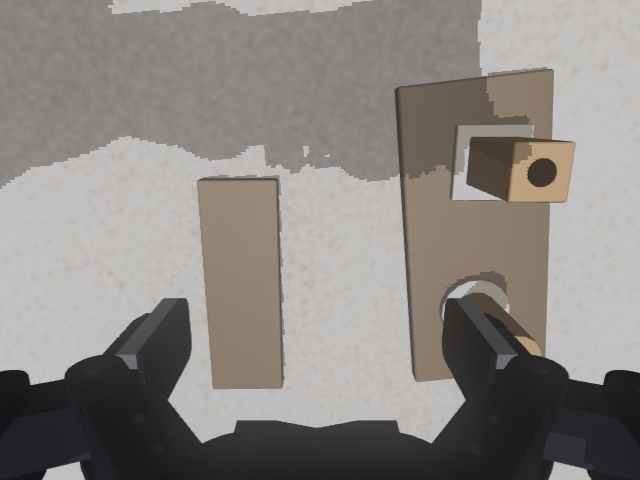

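View pics/t_side.png

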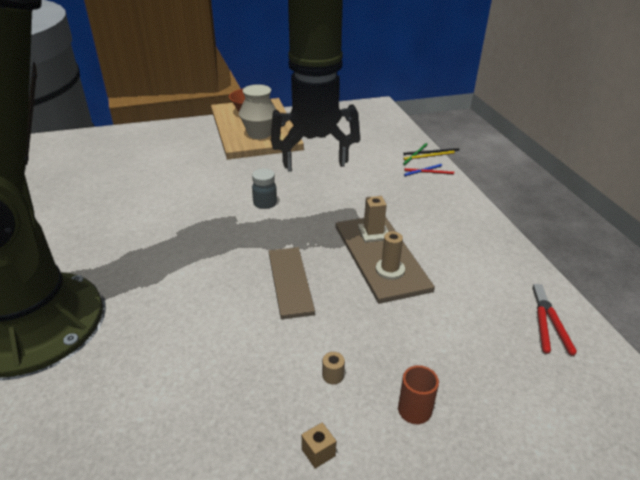

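The props are at about (629,-52) and (639,65), both within 3 mm of their footings and upright. The strip is at (446,-21.5) with yaw 84.8°, which matches the jaws as they are. Before gripping a 12 mm strip, I check how low the fingertips really reach, using the wrist depth with the jaws at 66 mm.

```bash
python3 -m creep '[[[-20,-20,0,0,0,0,85],[-40,-40,-20,0,0,0,85],[-63,-61,-50,0,0,0,68],[-63,-61,-70,0,0,0,68],[-63,-61,-70,0,0,0,68]]]'; python3 - <<'E'
from h import *
p=eyes.snapshot("wrist");o=observe(); print(o["tool_pos"],o["grip_width"],o["tcp_rot"])
from scipy.spatial.transform import Rotation as R
W=cloud(p).reshape(-1,3); T=(W-o["tool_pos"])@R.from_euler("xyz",o["tcp_rot"]).as_matrix()
k=(abs(T[:,0])<.075)&(abs(T[:,1])<.03)&(T[:,2]<.02)
for s in (-1,1):
    q=T[k&(T[:,0]*s>0)]; print(len(q),"z max",np.percentile(q[:,2],[90,95,99,100]), q[q[:,2]>np.percentile(q[:,2],98)].mean(0))
k=(W[:,2]>.007)&(W[:,2]<.017)&(W[:,0]<.54)&(abs(W[:,1])<.13)
print(cv2.minAreaRect((W[k][:,:2]*1000).astype(np.float32)))
cv2.imwrite("pics/w3.png",p["color"])
E
```

```text
time_s: 13.68
tool_pos: [0.4439, -0.0218, 0.1132]
tcp_rot: [-3.14, -0.002, -0.096]
wrist_force: [-0.4, 0.4, -0.8]
grip_width: 0.0679
[ 0.44587989 -0.02094025  0.11491825] 0.0678855799901878 [-3.13925196 -0.00471406 -0.09492088]
33193 z max [-0.03792276 -0.02512105 -0.01175522 -0.00442055] [-0.03700073 -0.00281044 -0.0113029 ]
32949 z max [-0.03755199 -0.02470123 -0.01145262 -0.00424299] [ 0.03424924 -0.00288173 -0.0110766 ]
((446.009033203125, -21.107162475585938), (180.25888061523438, 60.31426239013672), 84.73223114013672)
```

View pics/w3.png

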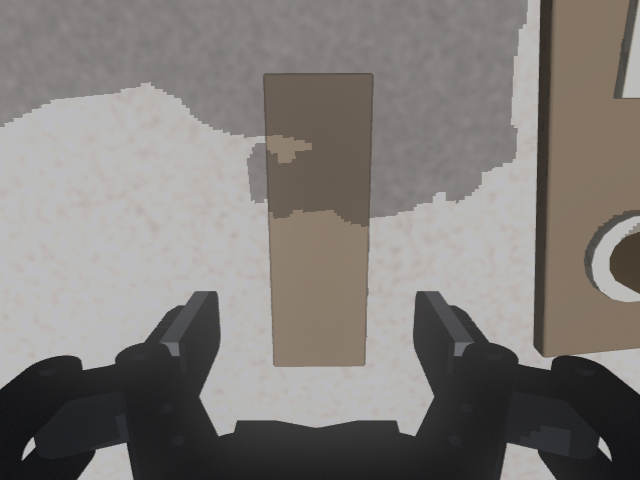

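The strip is centred between the jaws (image x 265–370), and the tips end about 4 mm behind the TCP. So I go down to TCP z ≈ 0.

```bash
python3 -m creep '[[[0,0,-30,0,0,0,72],[0,0,-65,0,0,0,72],[0,0,-95,0,0,0,72],[0,0,-100,0,0,0,72],[0,0,-100,0,0,0,72]]]'; python3 -c "
from h import *
o=observe();print(o['tool_pos'])"
```

```text
time_s: 14.15
tool_pos: [0.4465, -0.0201, 0.0142]
tcp_rot: [-3.139, -0.002, -0.094]
wrist_force: [0.4, 0.2, 0.8]
grip_width: 0.0719
[ 0.44653596 -0.02011415  0.0142098 ]
```

```bash
python3 -m creep '[[[-0.5,-1,-5,0,0,0,72],[-0.5,-1,-10,0,0,0,72],[-0.5,-1,-14,0,0,0,72],[-0.5,-1,-14,0,0,0,72],[-0.5,-1,-14,0,0,0,72]]]'; python3 -m creep '[[[0,0,0,0,0,0,66],[0,0,0,0,0,0,60],[0,0,0,0,0,0,55],[0,0,0,0,0,0,50],[0,0,0,0,0,0,50]]]' 60; python3 -m creep '[[[0,0,0,0,0,0,50],[0,0,0,0,0,0,50],[0,0,0,0,0,0,50],[0,0,0,0,0,0,50],[0,0,0,0,0,0,50]]]' 80
```

```text
time_s: 14.57
tool_pos: [0.4463, -0.0211, 0.0007]
tcp_rot: [-3.139, -0.003, -0.094]
wrist_force: [-1.0, -0.3, 0.1]
grip_width: 0.0721
time_s: 14.98
tool_pos: [0.4461, -0.0211, 0.0016]
tcp_rot: [-3.139, -0.004, -0.094]
wrist_force: [-2.6, 0.7, 12.6]
grip_width: 0.0581
time_s: 15.4
tool_pos: [0.4461, -0.0212, 0.0019]
tcp_rot: [-3.139, -0.004, -0.094]
wrist_force: [-2.0, 0.6, 7.0]
grip_width: 0.0569
```

```bash
python3 -m creep '[[[0,0,8,0,0,0,50],[0,0,20,0,0,0,50],[0,0,30,0,0,0,50],[0,0,30,0,0,0,50],[0,0,30,0,0,0,50]]]'
python3 - <<'E'
from h import *
p=eyes.snapshot("side"); cv2.imwrite("pics/s3.png",cv2.resize(p["color"][180:340,220:440],(800,580)))
p=eyes.snapshot("wrist"); cv2.imwrite("pics/w4.png",p["color"])
E
```

```text
time_s: 15.82
tool_pos: [0.4465, -0.0211, 0.0323]
tcp_rot: [-3.139, -0.005, -0.094]
wrist_force: [-0.5, 0.0, -4.2]
grip_width: 0.057
```

View pics/s3.png

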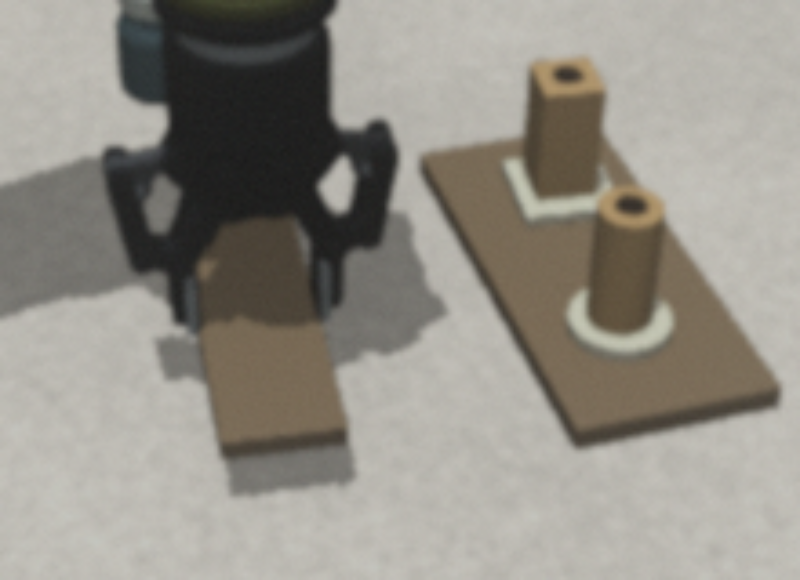

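View pics/w4.png

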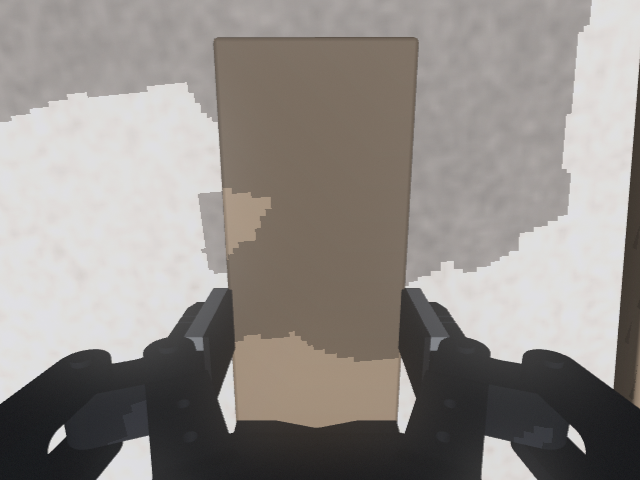

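The strip is held and off the table. I fit a plane to check its level and position.

```bash
cat > strip.py <<'E'
from h import *
import sys
zt=float(sys.argv[1]); xc,yc=float(sys.argv[2]),float(sys.argv[3])
for c in ["side","wrist"]:
    p=eyes.snapshot(c);W=cloud(p).reshape(-1,3)
    q=W-[xc,yc,0]; a=np.radians(84.8); l=q[:,:2]@[np.cos(a),np.sin(a)]; w=q[:,:2]@[-np.sin(a),np.cos(a)]
    k=(abs(l)<.1)&(abs(w)<.045)&(abs(W[:,2]-zt)<.010)
    k0=k&(abs(w)<.022)
    A=np.c_[l[k0],w[k0],np.ones(k0.sum())]; s=np.linalg.lstsq(A,W[k0][:,2],rcond=None)[0]
    r=W[k0][:,2]-A@s; 
    print(c,k0.sum(),"slope l,w",s.round(4),"rms",r.std().round(5),"l range",np.percentile(l[k],[0.3,99.7]).round(4),cv2.minAreaRect((W[k][:,:2]*1000).astype(np.float32)))
print(observe()["tool_pos"],observe()["tcp_rot"])
E
python3 strip.py .042 .446 -.021
```

```text
side 1544 slope l,w [0.0094 0.0019 0.0413] rms 0.00168 l range [-0.093   0.0709] ((446.02081298828125, -33.701904296875), (81.27828979492188, 166.9608612060547), 2.3640756607055664)
wrist 52385 slope l,w [0.0009 0.0001 0.0412] rms 0.00061 l range [-0.0407  0.0895] ((448.4835205078125, 2.1152801513671875), (133.5902099609375, 84.39144134521484), 84.47113800048828)
[ 0.44574669 -0.02110677  0.03142884] [-3.13883545e+00 -2.75266811e-03 -9.38116049e-02]
```

```bash
python3 -m creep '[[[0,0,25,0,0,0,50],[0,0,60,0,0,0,50],[0,0,95,0,0,0,50],[0,0,110,0,0,0,50],[0,0,110,0,0,0,50]]]';python3 -m creep '[[[20,3,0,0,0,0,50],[50,7,0,0,0,0,50],[80,12,0,0,0,0,50],[110,16,0,0,0,0,50],[140,20,0,0,0,0,50]]]';python3 -m creep '[[[25,4,0,0,0,0,50],[40,6,0,0,0,0,50],[48,7,0,0,0,0,50],[48,7,0,0,0,0,50],[48,7,0,0,0,0,50]]]'
python3 strip.py .152 .634 .006
```

```text
time_s: 16.43
tool_pos: [0.4476, -0.0212, 0.1442]
tcp_rot: [-3.138, -0.008, -0.094]
wrist_force: [1.2, 0.5, -3.4]
grip_width: 0.0572
time_s: 16.85
tool_pos: [0.5879, -0.0009, 0.1421]
tcp_rot: [-3.138, -0.005, -0.094]
wrist_force: [1.0, 0.6, -2.4]
grip_width: 0.0569
time_s: 17.27
tool_pos: [0.6346, 0.0059, 0.1405]
tcp_rot: [-3.139, -0.002, -0.094]
wrist_force: [-0.9, -0.7, -3.0]
grip_width: 0.0566
side 1245 slope l,w [0.0089 0.0042 0.1501] rms 0.00148 l range [-0.0932  0.0851] ((634.3760986328125, 0.8376083374023438), (83.76424407958984, 181.956787109375), 2.924943208694458)
wrist 52315 slope l,w [5.000e-04 1.000e-04 1.506e-01] rms 0.00061 l range [-0.0409  0.0894] ((636.9427490234375, 28.853740692138672), (133.870361328125, 84.3053970336914), 84.59373474121094)
[0.63444537 0.00568137 0.14155385] [-3.13889556 -0.00360102 -0.09433998]
```

```bash
python3 -m creep '[[[0,0.5,-10,0,0,0,50],[0,0.5,-25,0,0,0,50],[0,0.5,-37,0,0,0,50],[0,0.5,-41,0,0,0,50],[0,0.5,-41,0,0,0,50]]]';python3 -m creep '[[[0,0,-1,0,0,0,50],[0,0,-2,0,0,0,50],[0,0,-3,0,0,0,50],[0,0,-4,0,0,0,50],[0,0,-4,0,0,0,50]]]'
```

```text
time_s: 17.78
tool_pos: [0.6329, 0.0061, 0.0992]
tcp_rot: [-3.139, -0.001, -0.094]
wrist_force: [-0.3, -0.2, -2.9]
grip_width: 0.0569
time_s: 18.2
tool_pos: [0.6331, 0.0061, 0.0954]
tcp_rot: [-3.139, -0.001, -0.094]
wrist_force: [-0.5, 0.1, -2.7]
grip_width: 0.0568
```

```bash
python3 -m creep '[[[0.5,0,-0.5,0,0,0,50],[0.5,0,-1,0,0,0,50],[0.5,0,-1.5,0,0,0,50],[0.5,0,-2,0,0,0,50],[0.5,0,-2,0,0,0,50]]]'
```

```text
time_s: 18.62
tool_pos: [0.6337, 0.0061, 0.095]
tcp_rot: [-3.139, -0.002, -0.095]
wrist_force: [-4.7, -0.2, 9.9]
grip_width: 0.0567
```

```bash
python3 -m creep '[[[0,0,0.3,0,0,0,60],[0,0,0.3,0,0,0,64],[0,0,0.3,0,0,0,70],[0,0,0.3,0,0,0,75],[0,0,0.3,0,0,0,75]]]';python3 -m creep '[[[0,0,10,0,0,0,75],[0,0,40,0,0,0,75],[0,0,75,0,0,0,75],[0,-40,85,0,0,0,75],[0,-80,85,0,0,0,75]]]';python3 -m creep '[[[0,-20,0,0,0,0,80],[0,-40,0,0,0,0,80],[0,-40,0,0,0,0,80],[0,-40,0,0,0,0,80],[0,-40,0,0,0,0,80]]]'
python3 - <<'E'
from h import *
p=eyes.snapshot("scene"); cv2.imwrite("pics/c5.png",cv2.resize(p["color"][200:360,200:420],(800,580)))
p=eyes.snapshot("side"); cv2.imwrite("pics/s5.png",cv2.resize(p["color"][180:340,280:500],(800,580)))
E
python3 strip.py .105 .634 .006
```

```text
time_s: 19.03
tool_pos: [0.6339, 0.0061, 0.0953]
tcp_rot: [-3.139, -0.003, -0.095]
wrist_force: [0.4, -0.1, 0.1]
grip_width: 0.0752
time_s: 19.45
tool_pos: [0.6365, -0.0714, 0.1851]
tcp_rot: [-3.137, -0.01, -0.088]
wrist_force: [1.2, -0.4, -0.1]
grip_width: 0.0749
time_s: 19.87
tool_pos: [0.6366, -0.1104, 0.1853]
tcp_rot: [-3.136, -0.01, -0.087]
wrist_force: [0.6, -0.6, -0.4]
grip_width: 0.0802
side 1369 slope l,w [0.0091 0.0007 0.1046] rms 0.00174 l range [-0.0929  0.0879] ((633.5857543945312, 3.8567733764648438), (183.8184356689453, 60.99072265625), 84.51415252685547)
wrist 17541 slope l,w [ 0.0008 -0.0003  0.1048] rms 0.00068 l range [-0.0892  0.0064] ((630.3521728515625, -35.33970642089844), (97.12760925292969, 60.248779296875), 84.6472396850586)
[ 0.63664866 -0.10991316  0.18507314] [-3.13651746 -0.00985196 -0.0860157 ]
```

View pics/s5.png

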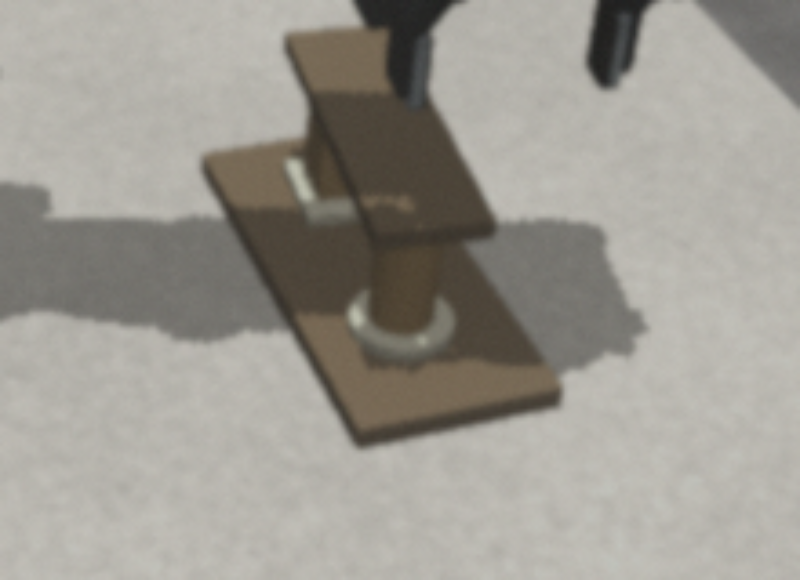

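View pics/c5.png

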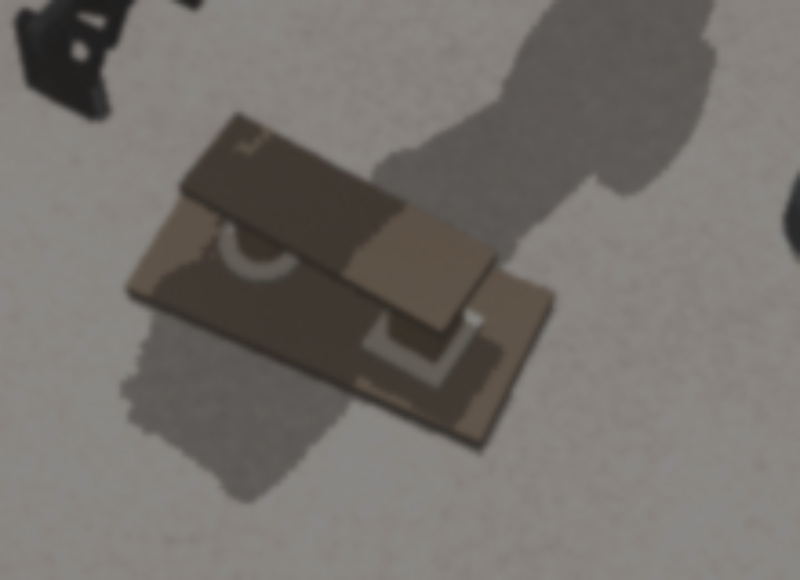

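The strip lies across both props with its top at 104.8 mm and level (slope under 1%). Its −y end is at l=−89 mm, so it is centred. Now the beaker.

```bash
python3 -m creep '[[[-12,-36,0,0,0,0,85],[-24,-70,0,0,0,0,85],[-38,-105,0,0,0,0,85],[-52,-140,0,0,0,0,85],[-60,-170,0,0,0,0,85]]]';python3 -m creep '[[[-5,-5,0,0,0,0,85],[-10,-10,0,0,0,0,85],[-10,-10,0,0,0,0,85],[-10,-10,0,0,0,0,85],[-10,-10,0,0,0,0,85]]]'
python3 - <<'E'
from h import *
p=eyes.snapshot("wrist"); cv2.imwrite("pics/w6.png",p["color"]); o=observe(); print(o["tool_pos"],o["tcp_rot"])
W=cloud(p).reshape(-1,3); k=(abs(W[:,0]-.555)<.04)&(abs(W[:,1]+.335)<.04)&(W[:,2]>.064)&(W[:,2]<.08)
print(k.sum(),W[k].mean(0), cv2.minEnclosingCircle((W[k][:,:2]*1000).astype(np.float32)),cv2.fitEllipse((W[k][:,:2]*1000).astype(np.float32)))
E
```

```text
time_s: 20.48
tool_pos: [0.5751, -0.2819, 0.1852]
tcp_rot: [-3.137, -0.009, -0.086]
wrist_force: [0.7, -0.9, -0.4]
grip_width: 0.085
time_s: 20.9
tool_pos: [0.5662, -0.2895, 0.1853]
tcp_rot: [-3.136, -0.01, -0.083]
wrist_force: [0.7, -0.8, 0.4]
grip_width: 0.0849
[ 0.56620648 -0.28961572  0.18524584] [-3.13633025 -0.00954245 -0.08326519]
1571 [ 0.5547137  -0.33428082  0.06874246] ((554.9984130859375, -334.6675109863281), 25.162200927734375) ((554.9591064453125, -333.9416809082031), (45.567054748535156, 45.85275650024414), 167.24932861328125)
```

View pics/w6.png

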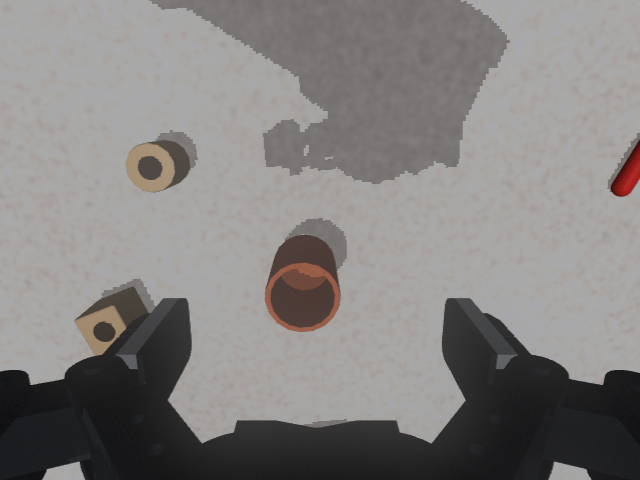

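The beaker rim is at (303,297), at about (555,-334.7). The short props at (150,167) and (104,330) are outside the fingers' path.

```bash
python3 -m creep '[[[-5,-25,0,0,0,0,85],[-11,-45,-25,0,0,0,85],[-11,-45,-65,0,0,0,85],[-11,-45,-90,0,0,0,85],[-11,-45,-90,0,0,0,85]]]'; python3 -c "
from h import *
o=observe();print(o['tool_pos'])"
```

```text
time_s: 21.37
tool_pos: [0.5529, -0.3315, 0.0897]
tcp_rot: [-3.132, -0.001, -0.082]
wrist_force: [-0.8, 0.5, -0.6]
grip_width: 0.0853
[ 0.55294029 -0.33153043  0.0896683 ]
```

```bash
python3 -m creep '[[[2,-3,-20,-0.5,0,0,85],[2,-3,-45,-0.5,0,0,85],[2,-3,-57,-0.5,0,0,85],[2,-3,-57,-0.5,0,0,85],[2,-3,-57,-0.5,0,0,85]]]'; python3 -m creep '[[[0,0,0,0,0,0,60],[0,0,0,0,0,0,50],[0,0,0,0,0,0,42],[0,0,0,0,0,0,42],[0,0,0,0,0,0,42]]]' 30;python3 -m creep '[[[0,0,0,0,0,0,42],[0,0,0,0,0,0,42],[0,0,0,0,0,0,42],[0,0,0,0,0,0,42],[0,0,0,0,0,0,42]]]' 40
```

```text
time_s: 21.78
tool_pos: [0.5556, -0.3341, 0.0335]
tcp_rot: [-3.14, -0.002, -0.081]
wrist_force: [0.6, -0.5, 0.9]
grip_width: 0.0851
time_s: 22.2
tool_pos: [0.5563, -0.3346, 0.0354]
tcp_rot: [-3.141, -0.004, -0.081]
wrist_force: [-1.4, 1.3, 6.7]
grip_width: 0.0496
time_s: 22.62
tool_pos: [0.5563, -0.3346, 0.0355]
tcp_rot: [-3.141, -0.004, -0.081]
wrist_force: [-0.8, 0.9, 2.2]
grip_width: 0.0493
```

```bash
python3 -m creep '[[[0,0,20,0,0,0,42],[0,0,55,0,0,0,42],[0,0,95,0,0,0,42],[0,0,135,0,0,0,42],[2,10,150,0,0,0,42]]]'; python3 -m creep '[[[7,32,0,0,0,0,42],[15,67,0,0,0,0,42],[23,102,0,0,0,0,42],[31,137,0,0,0,0,42],[39,172,0,0,0,0,42]]]'; python3 -m creep '[[[8,35,0,0,0,0,42],[16,70,0,0,0,0,42],[24,105,0,0,0,0,42],[30,130,0,0,0,0,42],[35,150,0,0,0,0,42]]]';python3 -m creep '[[[0,4,0,0,0,0,42],[0,8,0,0,0,0,42],[0,8,0,0,0,0,42],[0,8,0,0,0,0,42],[0,8,0,0,0,0,42]]]'
```

```text
time_s: 23.03
tool_pos: [0.5591, -0.3283, 0.1914]
tcp_rot: [3.137, -0.011, -0.084]
wrist_force: [1.3, -1.0, -0.2]
grip_width: 0.0494
time_s: 23.45
tool_pos: [0.598, -0.1547, 0.1913]
tcp_rot: [3.137, -0.011, -0.085]
wrist_force: [0.9, 0.1, -0.3]
grip_width: 0.0497
time_s: 23.87
tool_pos: [0.6332, -0.0009, 0.1909]
tcp_rot: [3.138, -0.01, -0.081]
wrist_force: [0.3, -1.2, -1.6]
grip_width: 0.0491
time_s: 24.28
tool_pos: [0.6329, 0.0048, 0.191]
tcp_rot: [3.137, -0.01, -0.084]
wrist_force: [-0.5, 0.1, -1.1]
grip_width: 0.0493
```

```bash
python3 -m creep '[[[1,1,-10,0.2,0.5,0,42],[1,1,-25,0.2,0.5,0,42],[1,1,-40,0.2,0.5,0,42],[1,1,-45,0.2,0.5,0,42],[1,1,-45,0.2,0.5,0,42]]]';python3 -m creep '[[[0,0,-1,0,0,0,42],[0,0,-2,0,0,0,42],[0,0,-3,0,0,0,42],[0,0,-3,0,0,0,42],[0,0,-3,0,0,0,42]]]'
```

```text
time_s: 24.7
tool_pos: [0.6328, 0.0048, 0.144]
tcp_rot: [3.139, 0.003, -0.085]
wrist_force: [-0.6, -0.2, -1.5]
grip_width: 0.0494
time_s: 25.12
tool_pos: [0.633, 0.0048, 0.1415]
tcp_rot: [3.139, 0.002, -0.085]
wrist_force: [-0.1, -0.0, -1.2]
grip_width: 0.0492
```

```bash
python3 -m creep '[[[0.5,0.5,-0.5,0,0,0,42],[0.5,0.5,-1,0,0,0,42],[0.5,0.5,-1.5,0,0,0,42],[0.5,0.5,-1.5,0,0,0,42],[0.5,0.5,-1.5,0,0,0,42]]]'
```

```text
time_s: 25.53
tool_pos: [0.6339, 0.0054, 0.1405]
tcp_rot: [3.14, 0.001, -0.085]
wrist_force: [-0.1, 0.7, 3.2]
grip_width: 0.0496
```

Contact at the expected height (z = 0.1405). Opening, then up.

```bash
python3 -m creep '[[[0,0,0,0,0,0,52],[0,0,0,0,0,0,60],[0,0,0,0,0,0,70],[0,0,0,0,0,0,80],[0,0,0,0,0,0,80]]]';python3 -m creep '[[[0,0,10,0,0,0,80],[0,0,40,0,0,0,80],[0,0,75,0,0,0,80],[0,0,100,0,0,0,80],[-30,0,115,0,0,0,80]]]';python3 -m creep '[[[-35,0,0,0,0,0,80],[-75,0,0,0,0,0,80],[-115,0,0,0,0,0,80],[-130,0,0,0,0,0,80],[-130,0,0,0,0,0,80]]]'
python3 - <<'E'
from h import *
print(observe()["tool_pos"],observe()["wrist_force"])
for c in ["scene","side"]:
    p=eyes.snapshot(c); W=cloud(p).reshape(-1,3)
    k=(abs(W[:,0]-.634)<.04)&(abs(W[:,1]-.006)<.04)&(W[:,2]>.166)&(W[:,2]<.185)
    print(c,k.sum(),np.median(W[k],0) if k.sum() else 0,cv2.minEnclosingCircle((W[k][:,:2]*1000).astype(np.float32)))
    k=(abs(W[:,0]-.634)<.06)&(abs(W[:,1]-.006)<.12)&(abs(W[:,2]-.105)<.007)
    print("strip",cv2.minAreaRect((W[k][:,:2]*1000).astype(np.float32)),np.median(W[k],0))
    for n,x,y,z in [("jar",.4545,.2505,.075),("sr",.459,-.2463,.038),("ss",.4033,-.363,.038)]:
        k=(abs(W[:,0]-x)<.04)&(abs(W[:,1]-y)<.04)&(abs(W[:,2]-z)<.006)
        if k.sum()>5: print(n,cv2.minAreaRect((W[k][:,:2]*1000).astype(np.float32))[0])
    cv2.imwrite("pics/e_%s.png"%c,cv2.resize(p["color"][160:360,200:460],(780,600)))
E
```

```text
time_s: 25.95
tool_pos: [0.6338, 0.0054, 0.1404]
tcp_rot: [3.14, 0.001, -0.085]
wrist_force: [-0.1, 0.0, -0.3]
grip_width: 0.0798
time_s: 26.37
tool_pos: [0.6082, 0.0056, 0.2588]
tcp_rot: [3.14, -0.006, -0.085]
wrist_force: [0.0, 0.1, -0.1]
grip_width: 0.0798
time_s: 26.78
tool_pos: [0.4747, 0.0053, 0.2601]
tcp_rot: [3.141, -0.006, -0.085]
wrist_force: [0.1, 0.1, -0.2]
grip_width: 0.0803
[0.47466515 0.00531387 0.2601396 ] [ 0.09947814  0.11995882 -0.15059379]
scene 218 [0.63598978 0.00568002 0.17290768] ((635.4490356445312, 3.5795164108276367), 25.598278045654297)
strip ((635.1679077148438, 5.401496887207031), (181.7376251220703, 61.847496032714844), 84.75689697265625) [0.64148453 0.02914712 0.10430672]
jar (455.85455322265625, 251.75128173828125)
sr (459.83154296875, -244.87106323242188)
ss (404.4898376464844, -362.0821838378906)
side 302 [0.6335456  0.00074883 0.17192504] ((634.75634765625, 2.836761236190796), 27.157270431518555)
strip ((633.6067504882812, 5.071319580078125), (185.8772430419922, 61.3341064453125), 84.96526336669922) [ 0.62269243 -0.03764359  0.10468598]
jar (453.8376159667969, 249.4956512451172)
sr (458.32757568359375, -246.71871948242188)
ss (402.359375, -364.3177490234375)
```

View pics/e_side.png

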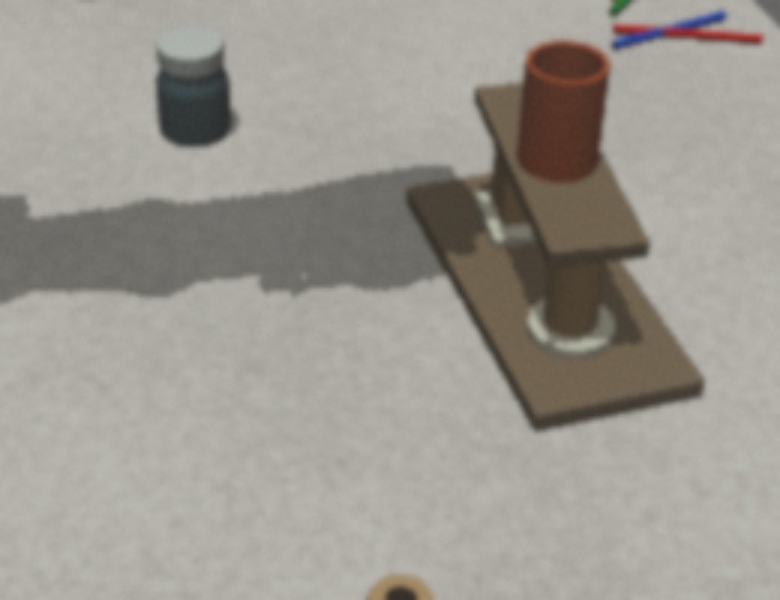

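View pics/e_scene.png

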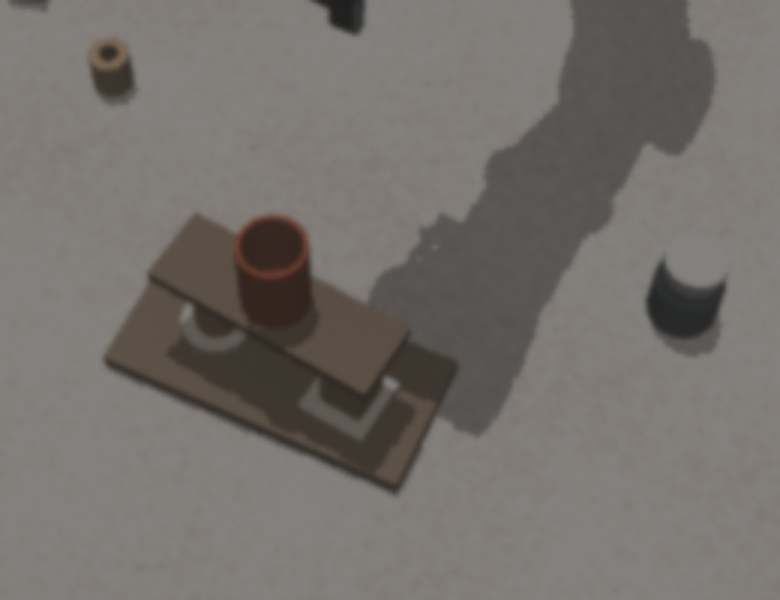

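The beaker stands upright at the middle of the strip (crop (272,270) scene, (563,110) side), about 2 mm from its centre. The bystanders haven't moved and the gripper is clear, so I'm handing in.

```bash
python3 -c "
from h import *
print(ticket.close_job())"
```

```text
the job is handed in; nothing more can be done
None
```

I built the tier and handed it in at about 27 s of robot time, well under the 128 s limit. The hand-in reports no verdict, so the result rests on my own last checks:

| Check | Measured | Limit |
|---|---|---|
| Tall round prop off its footing centre | about 1 mm | 12 mm |
| Tall square prop off its footing centre | about 3 mm | 12 mm |
| Strip | top about 104.5 mm up; slope under 0.01; centred within about 2 mm | level within 0.05 rad; centre line within 15 mm |
| Beaker off the strip's centre | about 2 mm, upright by eye | 15 mm |
| Short props and glaze jar | within about 1 mm of where they started | 20 mm |

- **Props:** I measured their positions before the strip covered them. In the last pictures both still stood on their footings under it.
- **Gripper:** it was open and well clear at the end, with wrist force near zero.
- **Disagreements:** the two fixed cameras differed by 1 to 2 mm, which fits the stated calibration. While I gripped the strip, the fingers read 57 mm on its 60 mm width, but it lifted and stayed level.
- **Failures:** no check failed.

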